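# Change over the vial warmer trays

## Task

Two vial warmers stand on the bench: one has its empty tray standing out, the other is shut with three vials inside. First push the empty tray fully home, then hook a fingertip behind the front lip of the loaded tray and draw it all the way out to its stop, so that the vials can be reached. Do it with the fingertips only, without pinching a lip; keep the vials standing in their rack, leave everything else where it stands, and finish clear.

Things in the scene. Friction and masses are not known exactly. Their poses are not given: they have to be found in the camera images.
- unit_full: Vial warmer fixed to the bench: white base and walls, clear flat hood; 170 (x) x 128 (y) x 80 mm high. Origin under it at bench height, +x to its back; open hood front at x = -75 mm. A 100 mm wide tray slides out of the front along -x; even shut it sticks out 65 mm. This one holds the three vials; its tray starts shut.
- unit_empty: Vial warmer fixed to the bench: white base and walls, clear flat hood; 170 (x) x 128 (y) x 80 mm high. Origin under it at bench height, +x to its back; open hood front at x = -75 mm. A 100 mm wide tray slides out of the front along -x; even shut it sticks out 65 mm. This one has no vials; its tray starts 50 to 85 mm out. May be left or right.
- tray_full (a joint): How far the loaded tray is drawn out of its warmer, m: 0 fully home, 0.100 fully out, at its stop. It slides with about 1.5 N of friction and stays where it is left; no spring or latch.
- lip_full_mid (a point): Middle of the top edge, rear side, of the upright lip across the loaded tray's front end; moves with it. Tray draws out along -x, goes home along +x. Lip 100 mm wide (y), 10 thick (x -10 to 0), top 49 mm and tray floor 22 mm above the bench. Behind the lip: rack from 70 mm on; when shut, hood from 55 mm on. In front: bare bench.
- tray_empty (a joint): How far the empty tray is drawn out of its warmer, m: 0 fully home, 0.100 fully out, at its stop. It slides with about 1.5 N of friction and stays where it is left; no spring or latch.
- lip_empty_mid (a point): Middle of the top edge, rear side, of the upright lip across the empty tray's front end; moves with it. Tray draws out along -x, goes home along +x. Lip 100 mm wide (y), 10 thick (x -10 to 0), top 49 mm and tray floor 22 mm above the bench. Behind the lip: rack from 70 mm on; when shut, hood from 55 mm on. In front: bare bench.
- rack_full_top (a point): Centre of the top of the black rack fixed on the loaded tray, 50 (x) x 80 (y) x 22 mm, three square wells 15.5 mm wide and 20 mm deep in a row along y, 25 mm apart; 95 mm behind the lip; its top is 44 mm above the bench. z up.
- vial1_mid (a point): Middle (half-way up) of a loose white-capped vial, 15 mm across the cap, 46 mm high, standing in a well of the loaded rack; its top is about 70 mm above the bench. Own z along the vial.
- vial2_mid (a point): Middle (half-way up) of a loose white-capped vial, 15 mm across the cap, 46 mm high, standing in a well of the loaded rack; its top is about 70 mm above the bench. Own z along the vial.
- vial3_mid (a point): Middle (half-way up) of a loose white-capped vial, 15 mm across the cap, 46 mm high, standing in a well of the loaded rack; its top is about 70 mm above the bench. Own z along the vial.
- beaker: Glass beaker, 66 across, 85 high, in mm; loose bystander; origin at the centre of its underside. Leave it alone.
- reagent_bottle: Amber bottle, 52 across, 110 high (between the warmers), in mm; loose bystander; origin at the centre of its underside. Leave it alone.
- dish: Flat culture dish, 56 across, 14 high (between the warmers), in mm; loose bystander; origin at the centre of its underside. Leave it alone.
- slide_box: Grey slide box, 85 x 50 x 32, in mm; loose bystander; origin at the centre of its underside. Leave it alone.
- jar: White jar, 48 across, 60 high, in mm; loose bystander; origin at the centre of its underside. Leave it alone.
- tip_box: Grey tip box with clear lid, 82 x 112 x 65, in mm; loose bystander; origin at the centre of its underside. Leave it alone.

How it is judged (in metres and radians):
On the way, in this order (a step that is already met when the one before it is completed fails the run):
1. the empty tray is pushed fully home (within 5 mm) (value of joint tray_empty below 0.005 m and value of joint tray_full below 0.02 m), for 0.2 s.
2. the loaded tray is drawn out to its stop (within 6 mm) (value of joint tray_full above 0.094 m and value of joint tray_empty below 0.005 m), for 0.2 s.
At the end, for the whole second after the job is handed in: The empty tray is home to within 5 mm and the loaded tray is out to within 6 mm of its 100 mm stop, both at rest; all three vials stand upright (within 0.25 rad) down in their wells (all of step 2 and velocity of joint tray_full between -0.01 and 0.01 m/s and velocity of joint tray_empty between -0.01 and 0.01 m/s and angle between each of vial1_mid, vial2_mid, vial3_mid's own z axis and vertical below 0.25 rad and horizontal distance between each of vial1_mid, vial2_mid, vial3_mid and rack_full_top below 0.035 m and z of each of vial1_mid, vial2_mid, vial3_mid in the frame of rack_full_top below 0.012 m); the robot touches nothing.
It fails at once if the loaded tray is drawn out (over 20 mm) while the empty tray is still out (over 20 mm) (value of joint each of tray_full, tray_empty above 0.02 m).
It fails at once if the loaded tray's lip is pinched: pressed by the fingers on its front and its rear at once (over 2 N each) (contact force between the fingers and tray_full_c0 above 2 N and contact force between the fingers and tray_full_c1 above 2 N).
It fails at once if the empty tray's lip is pinched: pressed by the fingers on its front and its rear at once (over 2 N each) (contact force between the fingers and tray_empty_c0 above 2 N and contact force between the fingers and tray_empty_c1 above 2 N).
It fails at once if a vial is lifted (15 mm) or tipped over (z of any of vial1_mid, vial2_mid, vial3_mid in the frame of rack_full_top above 0.018 m or angle between any of vial1_mid, vial2_mid, vial3_mid's own z axis and vertical above 0.4 rad).
It fails at once if a bystander is moved more than 20 mm (distance of any of beaker, reagent_bottle, dish, slide_box, jar, tip_box from where it was at the start of the episode above 0.02 m).
It also fails if it takes over 45 s, if anything falls off the work surface, if the arm or the gripper's body presses on something with over 40 N, if the wrist force passes 120 N, or if a joint passes its speed limit or range.

## Robot

A 7-joint arm with a two-finger parallel gripper is mounted at the origin on the work surface. World frame = base frame: x ahead of the robot, y to its left, z up, the work surface at z = 0. Lengths are in mm, angles in rad, forces in N, time in s.
With the tool pointing down it reaches from about 350 to 775 mm from the base axis. Payload 3.1 kg.
Tool frame: the origin (TCP) lies at the centre of the arm's flange, where the gripper is bolted on; the fingertips stand 173 mm ahead of it and the grasp point (between the pads) lies 155 mm ahead of it (arm.nose_length is the x of the fingertips in the tool frame, in mm); x points along the fingers, z is the direction in which the jaws open and shut, and the axes are right-handed (so a half turn about x gives the same grasp; the last joint's range is limited). The gripper opens to 85 mm and grips with 20 to 120 N. Pads are 22 mm wide; open, the fingers measure 114 mm over their backs; the gripper's body (76 mm by 85 mm) begins 54 mm behind the grasp point. The pads swing forward as they close: fully open they stand 13 mm farther back than shut.
Start: joints at [-1.154, 0.311, 0.014, 1.512, -0.004, 1.319, -0.027], TCP at [243.552, 493.148, 404.704] pointing down, gripper open.
Joint ranges: [-2.7, 2.7], [-0.3, 1.91], [-1.27, 1.3], [0.12, 2.57], [-1.44, 4.58], [0.2, 2.03], [-3.05, 3.05]. Speed limits (rad/s): [2.79, 2.79, 3.14, 3.14, 3.14, 3.14, 3.14].

## Interface

Orientations are given as a rotation vector (axis times angle).
In Python, from workcell import arm gives the robot as it stands. The module is installed in compiled form; this text tells all that it offers. Calls block until the motion is done:
- arm.move_ptp(position, orientation): joint-space move of the TCP to a pose.
- arm.line_to(position, orientation=None, speed=150, max_force=None): straight line of the TCP; orientation=None keeps the orientation; speed is the mean speed in mm/s. With max_force (N) it stops when the force on the tool has changed by that much, and returns True; else False.
- arm.move_joints(angles): joint-space move.
- arm.set_gripper(opening, squeeze=None): finger opening in mm; squeeze is the grip in N (None keeps the last); returns when the fingers have stopped.
- arm.dwell(seconds).
- arm.ik(position, orientation): joint angles nearest the present ones, or None.
- arm.read_state(): the state.
- arm.capture(name): name is "scene" or "top"; returns a dict with "img" (420x560x3 uint8, red, green, blue), "fx", "fy", "cx", "cy" (pixels), "k1" (the pictures are not rectified: a ray, as slopes to the right and down, at radius r is drawn at 1 + k1 r^2 times it, then the intrinsics apply), "cam_to_world" (4x4, takes a point from camera to world coordinates). Camera axes: x right, y up, looking along -z (the intrinsics and any distortion apply to the point x, -y, -z); pixel columns grow to the right and rows downward; lengths in mm; the calibration is good to about 2 mm. A picture is of the moment at which its call begins. There is no depth.
A pose or a line that the arm cannot do raises arm.PlanningError and nothing moves.
- arm.job_done(): hands the job in, once; it reports no verdict.
The state is a dict: "time": time; "qpos": joint angles; "dq": joint speeds; "tau": joint torques, N m; "tcp_pos": TCP position; "orientation": TCP orientation; "wrist_force": force on the tool from outside, world axes, zero at the start; "wrist_torque": the same for the moment, N m; "gripper_width": finger opening in mm.
Only numpy, scipy, OpenCV 4.12 (cv2) and the standard library are available. Lean on these libraries where they do the work, as an engineer would, in place of code of your own. Each camera call takes 0.05 s, during which the arm holds its last target.

## Working session

There is one attempt and no reset: what is moved stays moved. The work goes in short steps, each a Python script; the robot and the scene stay as the last script left them, time stands still between calls to the robot, and variables do not carry over. Pictures are saved under pics/ and viewed, and the job is handed in when it is done.

```bash
mkdir -p pics
python3 - <<'E'
from workcell import arm
import cv2,pickle
s=arm.read_state();print(s)
d={}
for n in("scene","top"):
    c=arm.capture(n);d[n]=c
    cv2.imwrite(f"pics/{n}0.png",cv2.cvtColor(c["img"],cv2.COLOR_RGB2BGR))
    print(n,{k:v for k,v in c.items() if k!="img"})
pickle.dump(d,open("caps0.pkl","wb"))
E
```

```text
{'time': 0.0, 'qpos': array([-1.15368404,  0.31172203,  0.01400885,  1.51307704, -0.00440681,
        1.31917998, -0.02719213]), 'dq': array([-0.0001839 ,  0.0003636 , -0.00055553, -0.00099691,  0.00075643,
        0.00043838,  0.00070749]), 'tau': array([ 1.36374517e-06, -3.79919386e+01,  1.45918750e-01, -2.30590779e+01,
        1.21643147e-02,  1.34899450e-02, -6.77286280e-06]), 'tcp_pos': array([243.42311534, 492.83778256, 403.61454876]), 'orientation': array([-0.86633547,  1.39396043,  0.86416679]), 'wrist_force': array([-0.09418584,  0.17810803, -0.91268802]), 'wrist_torque': array([ 0.00724308,  0.01426257, -0.03119776]), 'gripper_width': 85.86233205214222}
scene {'fx': 477.5834142347191, 'fy': 477.5834142347191, 'cx': 277.5538077089366, 'cy': 206.14091045445016, 'k1': -0.13078696390087527, 'cam_to_world': array([[-6.15606168e-01, -4.53795795e-01,  6.44281322e-01,
         1.42438943e+03],
       [ 7.87820293e-01, -3.34479914e-01,  5.17167644e-01,
         6.59461333e+02],
       [-1.91893409e-02,  8.25949492e-01,  5.63417435e-01,
         7.86201510e+02],
       [ 0.00000000e+00,  0.00000000e+00,  0.00000000e+00,
         1.00000000e+00]])}
top {'fx': 506.7700589732207, 'fy': 506.7700589732207, 'cx': 278.80601581968523, 'cy': 212.80475543221604, 'k1': -0.19042265811248377, 'cam_to_world': array([[-2.08434235e-02,  9.92378530e-01, -1.21451242e-01,
         4.73291215e+02],
       [-9.99773545e-01, -2.01675185e-02,  6.79195212e-03,
        -9.40723032e+00],
       [ 4.29081728e-03,  1.21565307e-01,  9.92574161e-01,
         1.26331637e+03],
       [ 0.00000000e+00,  0.00000000e+00,  0.00000000e+00,
         1.00000000e+00]])}
```

View pics/top0.png

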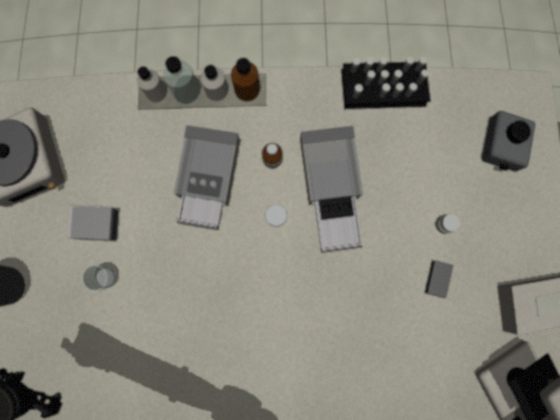

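View pics/scene0.png

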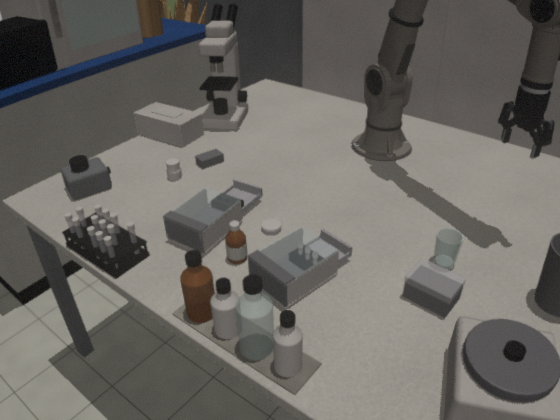

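The top view shows the loaded warmer on the left (+y, around pixel 207,178, with three caps) and the empty one on the right (around 335,185, tray out). I'll enlarge both.

```bash
cat > h.py <<'E'
import numpy as np,cv2
def ray(c,uv):
    K=np.array([[c["fx"],0,c["cx"]],[0,c["fy"],c["cy"]],[0,0,1.]])
    p=cv2.undistortPoints(np.array(uv,float).reshape(-1,1,2),K,np.array([c["k1"],0,0,0,0.])).reshape(-1,2)
    M=c["cam_to_world"]; d=np.c_[p[:,0],-p[:,1],-np.ones(len(p))]@M[:3,:3].T
    return M[:3,3],d
def at_z(c,uv,z):
    o,d=ray(c,uv); z=np.broadcast_to(z,len(d)); return o+d*((z-o[2])/d[:,2])[:,None]
def proj(c,P):
    M=c["cam_to_world"]; q=(np.atleast_2d(P)-M[:3,3])@M[:3,:3]
    p=np.c_[q[:,0],-q[:,1]]/-q[:,2:]; r=(p**2).sum(1,keepdims=True); p=p*(1+c["k1"]*r)
    return p*c["fx"]+[c["cx"],c["cy"]]
def crop(c,x0,y0,w,h,s,fn):
    im=cv2.cvtColor(c["img"],cv2.COLOR_RGB2BGR)[y0:y0+h,x0:x0+w]
    im=cv2.resize(im,None,fx=s,fy=s,interpolation=cv2.INTER_CUBIC)
    for i in range(0,w,10): cv2.putText(im,str(x0+i),(i*s,8),0,.3,(0,0,255),1);cv2.line(im,(i*s,8),(i*s,14),(0,0,255),1)
    for i in range(0,h,10): cv2.putText(im,str(y0+i),(0,i*s+4),0,.3,(0,0,255),1);cv2.line(im,(20,i*s),(26,i*s),(0,0,255),1)
    cv2.imwrite(fn,im)
E
python3 - <<'E'
from h import *;import pickle
d=pickle.load(open("caps0.pkl","rb"));c=d["top"]
crop(c,165,120,85,115,5,"pics/cl0.png");crop(c,290,120,85,140,4,"pics/cr0.png")
E
```

```text
(no output)
```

View pics/cl0.png

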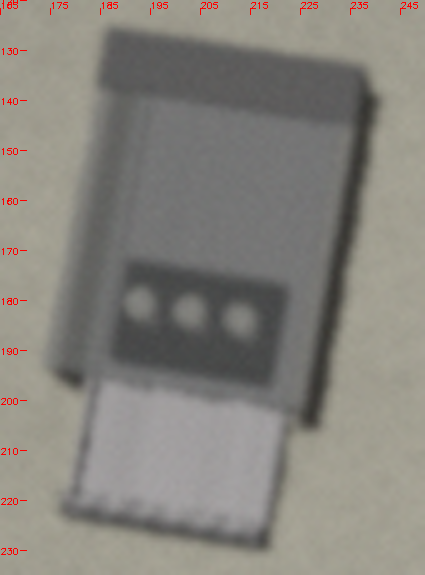

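View pics/cr0.png

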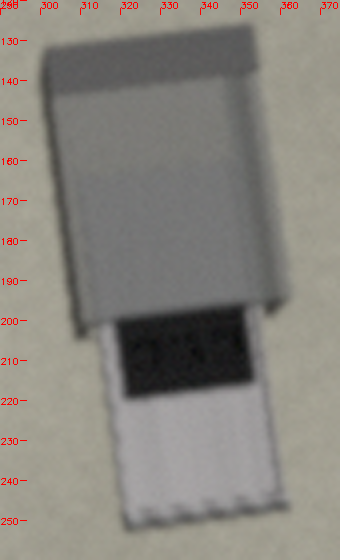

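Run:
```python
from h import *;import pickle
np.set_printoptions(suppress=True,precision=1)
d=pickle.load(open("caps0.pkl","rb"));c=d["top"]
print("caps",at_z(c,[(193,180.6),(203,182.2),(213,184)],70))
r=at_z(c,[(190,172),(222.4,177.4),(187.4,192),(219,197.2)],44);print("rackF",r,r.mean(0))
print("lipF front ends",at_z(c,[(177.4,221.6),(218.6,229.6)],49))
print("lipF rear",at_z(c,[(178,218.5),(219.5,226)],49))
r=at_z(c,[(319,200.5),(351,196.5),(321.5,219.5),(353.5,215)],44);print("rackE",r,r.mean(0))
print("lipE front",at_z(c,[(321,253),(362,247)],49))
print("hoodF corners (80) back/front",at_z(c,[(186,126),(238,134),(229,205.5),(174.5,194)],80))
print("hoodE",at_z(c,[(300.5,132.5),(353,126.5),(309,204.5),(361,194.5)],80))
print("bystand",at_z(c,[(272,160),(276,216)],0))
```

```text
caps [[701.5 187.1  70. ]
 [697.  162.8  70. ]
 [692.1 138.7  70. ]]
rackF [[728.2 198.9  44. ]
 [712.7 118.7  44. ]
 [678.4 205.1  44. ]
 [663.8 127.3  44. ]] [695.8 162.5  44. ]
lipF front ends [[605.4 228.7  49. ]
 [584.1 128.2  49. ]]
lipF rear [[612.9 227.2  49. ]
 [592.7 126.   49. ]]
rackE [[ 650.7 -116.2   44. ]
 [ 659.1 -195.1   44. ]
 [ 604.  -120.9   44. ]
 [ 613.4 -199.4   44. ]] [ 631.8 -157.9   44. ]
lipE front [[ 522.7 -116.8   49. ]
 [ 534.8 -216.5   49. ]]
hoodF corners (80) back/front [[835.3 203.7  80. ]
 [811.5  76.9  80. ]
 [637.8  99.7  80. ]
 [668.2 229.9  80. ]]
hoodE [[ 812.1  -73.9   80. ]
 [ 825.5 -202.    80. ]
 [ 636.4  -89.1   80. ]
 [ 657.9 -213.8   80. ]]
bystand [[763.8  -3.5   0. ]
 [619.9 -10.8   0. ]]
```

```bash
cat >> h.py <<'E'
from scipy.spatial.transform import Rotation as R
def ori(yaw,sg=1):
    x=np.array([0,0,-1.]); z=sg*np.array([-np.sin(yaw),np.cos(yaw),0]); y=np.cross(z,x)
    return R.from_matrix(np.c_[x,y,z]).as_rotvec()
def ax(yaw): return np.array([np.cos(yaw),np.sin(yaw),0])
LF=np.array([603.8,178.8,0]);YF=-0.198
LE=np.array([538,-167,0]);YE=0.117
E
python3 - <<'E'
from h import *;import pickle
from workcell import arm
np.set_printoptions(suppress=True,precision=2)
print(R.from_rotvec(arm.read_state()["orientation"]).as_matrix())
for s in(1,-1):
    for L,Y,offs in((LE,YE,(-55,45)),(LF,YF,(27,-95))):
        for o in offs:
            for z in(205,330): print(s,o,z,arm.ik(L+ax(Y)*o+[0,0,z],ori(Y,s)))
# overlay model
d=pickle.load(open("caps0.pkl","rb"))
for n in d:
    c=d[n]
    for L,Y,shut in((LE,YE,0),(LF,YF,1)):
        e=np.array([-np.sin(Y),np.cos(Y),0])
        P=[L+ax(Y)*a+e*b+[0,0,z] for a,b,z in((0,50,49),(0,-50,49),(-10,-50,49),(-10,50,49),(70,40,44),(120,40,44),(120,-40,44),(70,-40,44))]
        p=np.round(proj(c,np.array(P))*16).astype(np.int32)
        for q in(p[:4],p[4:]): cv2.polylines(c["img"],[q.reshape(-1,1,2)],True,(0,255,0),1,cv2.LINE_AA,4)
crop(d["scene"],150,170,210,140,3,"pics/ov_s.png");crop(d["top"],165,120,205,140,3,"pics/ov_t.png")
E
```

```text
[[-0.   -0.9   0.44]
 [-0.    0.44  0.9 ]
 [-1.   -0.   -0.  ]]
1 -55 205 [-0.19  0.51  0.66  1.88 -0.4   0.88  2.36]
1 -55 330 [-0.38  0.39  0.91  1.75 -0.34  1.16  2.32]
1 45 205 [-0.15  0.66  0.59  1.62 -0.42  0.99  2.26]
1 45 330 [-0.25  0.55  0.75  1.49 -0.39  1.25  2.23]
1 27 205 [-0.44  0.69  0.23  1.45 -0.17  1.02  1.2 ]
1 27 330 [-0.45  0.58  0.26  1.32 -0.15  1.27  1.18]
1 -95 205 [-0.55  0.5   0.2   1.77 -0.12  0.88  1.08]
1 -95 330 [-0.57  0.36  0.22  1.64 -0.08  1.15  1.05]
-1 -55 205 [-0.42  0.65  1.02  1.89 -0.67  0.99 -0.55]
-1 -55 330 [-0.43  0.42  0.99  1.75 -0.38  1.18 -0.79]
-1 45 205 [-0.27  0.72  0.78  1.62 -0.56  1.04 -0.77]
-1 45 330 [-0.32  0.59  0.87  1.49 -0.46  1.28 -0.85]
-1 27 205 [-0.67  0.75  0.61  1.46 -0.46  1.07 -1.73]
-1 27 330 [-0.68  0.63  0.66  1.33 -0.38  1.3  -1.79]
-1 -95 205 [-0.83  0.56  0.6   1.79 -0.38  0.91 -1.84]
-1 -95 330 [-0.87  0.4   0.63  1.65 -0.25  1.17 -1.95]
```

View pics/ov_s.png

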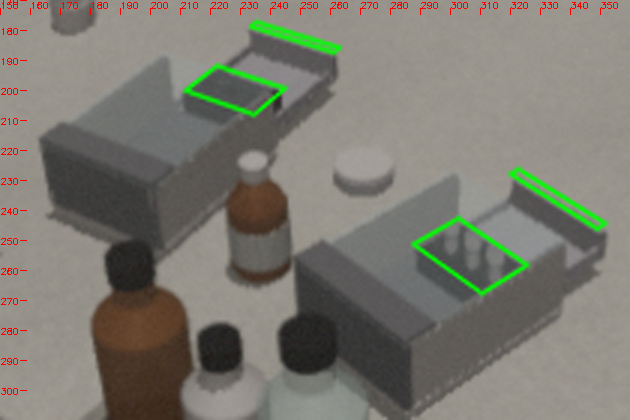

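View pics/ov_t.png

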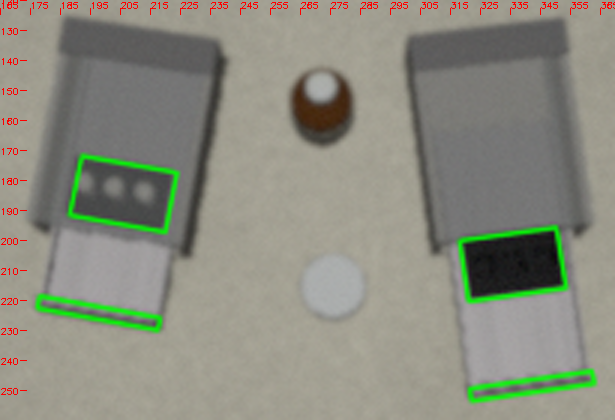

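The projected lip and rack outlines sit on both warmers in both views, within about 2 px, so the poses are good. Next: close the fingers and push the empty tray home.

Run:
```python
from h import *
from workcell import arm
np.set_printoptions(suppress=True,precision=1)
arm.set_gripper(0,20)
o=ori(YE,-1);u=ax(YE)
arm.move_ptp(LE-u*60+[0,0,330],o)
arm.line_to(LE-u*60+[0,0,173+33],o,speed=200,max_force=15)
s=arm.read_state();print(s["time"],s["tcp_pos"],s["wrist_force"])
h=arm.line_to(LE+u*85+[0,0,173+33],o,speed=60,max_force=10)
s=arm.read_state();print(h,s["time"],s["tcp_pos"],s["wrist_force"],"tip local x rel lip0",(s["tcp_pos"]-LE)@u)
c=arm.capture("top");crop(c,290,120,85,140,4,"pics/cr1.png")
```

```text
4.15 [ 479.  -174.3  206.8] [1.  0.  1.3]
True 5.7167 [ 577.9 -162.6  204.9] [-0.2  0.3 -0.3] tip local x rel lip0 40.104592056677674
```

View pics/cr1.png

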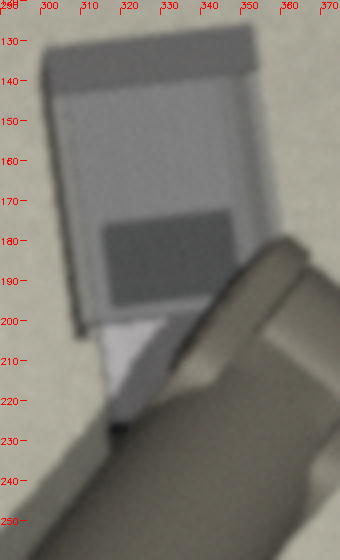

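Run:
```python
from h import *
from workcell import arm
np.set_printoptions(suppress=True,precision=1)
o=ori(YE,-1);u=ax(YE)
h=arm.line_to(LE+u*85+[0,0,173+33],o,speed=25,max_force=15)
s=arm.read_state();print(h,s["time"],s["tcp_pos"],s["wrist_force"],"tip local x rel lip0",(s["tcp_pos"]-LE)@u)
arm.line_to(s["tcp_pos"]-u*30,o,speed=150)
arm.line_to(LE-u*20+[0,0,330],o,speed=250)
o=ori(YF,1)
arm.move_ptp(LF-ax(YF)*100+[0,0,340],o)
c=arm.capture("top");crop(c,165,120,205,140,3,"pics/t2.png");crop(c,290,120,85,140,4,"pics/cr2.png")
c=arm.capture("scene");crop(c,150,170,210,140,3,"pics/s2.png")
print(arm.read_state()["time"])
```

```text
True 6.4083 [ 579.7 -162.8  203.9] [0.6 0.4 0.6] tip local x rel lip0 41.884911332067965
9.1667
```

View pics/t2.png

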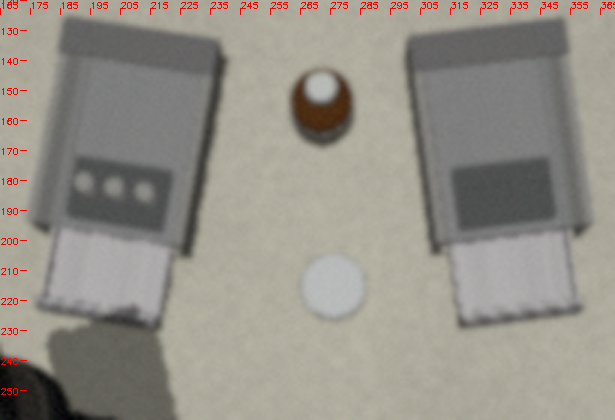

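View pics/cr2.png

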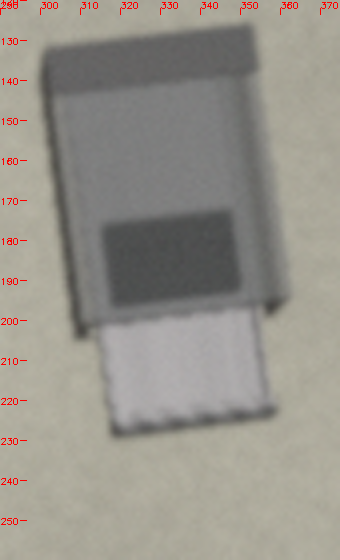

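View pics/s2.png

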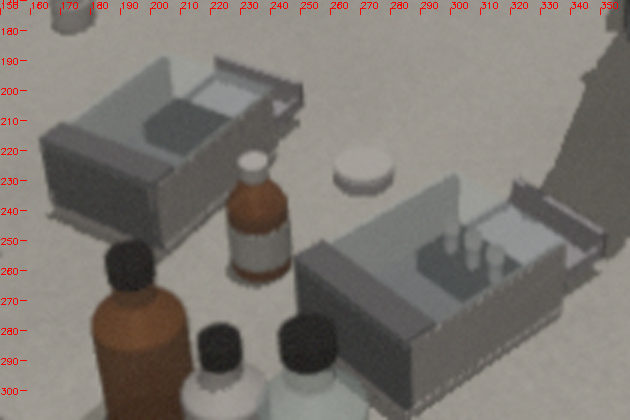

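Run:
```python
from h import *
import pickle
np.set_printoptions(suppress=True,precision=1)
c=pickle.load(open("caps0.pkl","rb"))["top"]
L=at_z(c,[(317.8,229.3),(359.3,223)],49);r=at_z(c,[(315.5,176.5),(348.2,172.5),(317.8,196.5),(350.2,192.5)],44)
b=at_z(c,[(300.5,132.5),(353,126.5)],80).mean(0)
u=ax(YE);print("E lip front->rear wall",(b-L.mean(0))@u,"rack->wall",(b-r.mean(0))@u, L.mean(0),r.mean(0))
b=at_z(c,[(186,126),(238,134)],80).mean(0);L=at_z(c,[(177.4,221.6),(218.6,229.6)],49).mean(0);r=at_z(c,[(190,172),(222.4,177.4),(187.4,192),(219,197.2)],44).mean(0)
u=ax(YF);print("F",(b-L)@u,(b-r)@u)
```

```text
E lip front->rear wall 233.48810801872864 rack->wall 129.8628636354218 [ 586.5 -161.4   49. ] [ 689.7 -151.8   44. ]
F 231.71023072330996 129.48653288185113
```

The empty tray is home: its lip-to-rear-wall distance matches the shut unit to 1–2 mm, and the second push met a hard stop. Now I'll hook the loaded tray.

Run:
```python
from h import *
from workcell import arm
np.set_printoptions(suppress=True,precision=1)
o=ori(YF,1);u=ax(YF)
arm.move_ptp(LF+u*27+[0,0,300],o)
arm.line_to(LF+u*27+[0,0,240],o,speed=150)
h=arm.line_to(LF+u*27+[0,0,173+30],o,speed=60,max_force=6)
s=arm.read_state();print(h,s["time"],s["tcp_pos"],s["wrist_force"],(s["tcp_pos"]-LF)@u)
c=arm.capture("scene");crop(c,230,130,160,140,4,"pics/s3.png")
c=arm.capture("top");crop(c,165,120,100,140,4,"pics/t3.png")
```

```text
False 11.075 [630.4 173.5 203. ] [-0.3  0.3 -0.6] 27.175859434528657
```

View pics/s3.png

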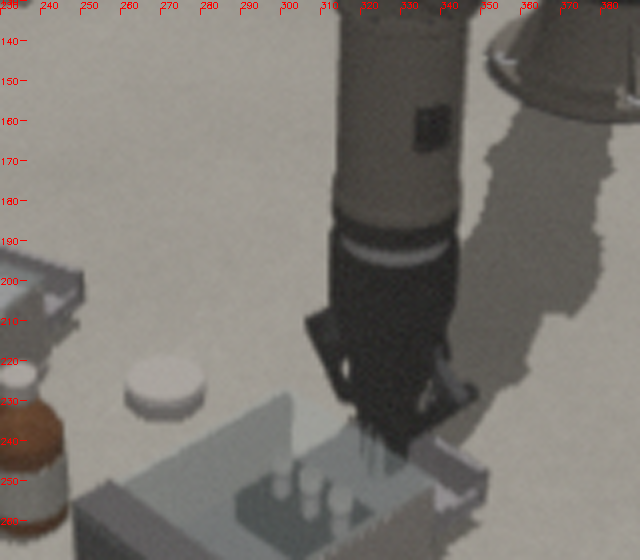

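View pics/t3.png

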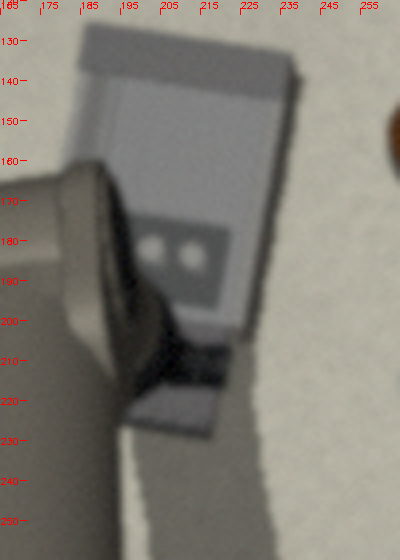

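The fingertip stands inside the tray between the lip and the hood, with no contact force. Pulling now.

Run:
```python
from h import *
from workcell import arm
np.set_printoptions(suppress=True,precision=1)
o=ori(YF,1);u=ax(YF)
h=arm.line_to(LF+u*5+[0,0,203],o,speed=30,max_force=8)
s=arm.read_state();print(h,s["time"],(s["tcp_pos"]-LF)@u,s["wrist_force"])
h=arm.line_to(LF-u*110+[0,0,203],o,speed=45,max_force=9)
s=arm.read_state();print(h,s["time"],(s["tcp_pos"]-LF)@u,s["tcp_pos"],s["wrist_force"])
c=arm.capture("scene");crop(c,230,130,160,140,4,"pics/s4.png")
c=arm.capture("top");crop(c,165,120,100,140,4,"pics/t4.png")
```

```text
False 12.0583 4.811175424482937 [-0.2 -0.1  0.1]
True 13.925 -89.117322085071 [516.4 196.3 203.2] [1.2 0.4 1.2]
```

View pics/s4.png

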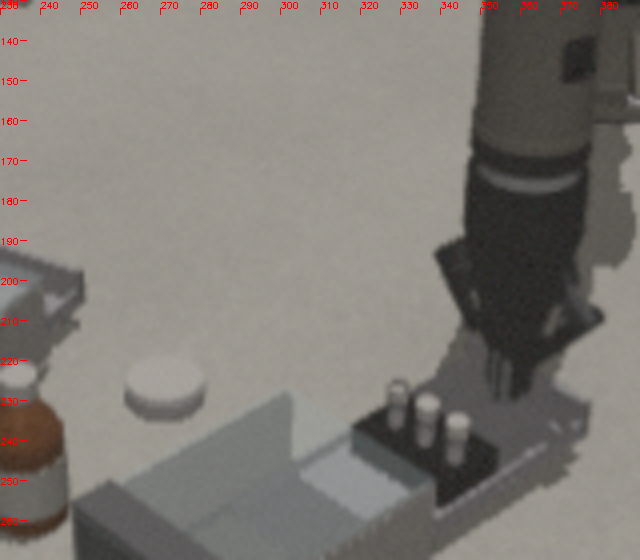

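View pics/t4.png

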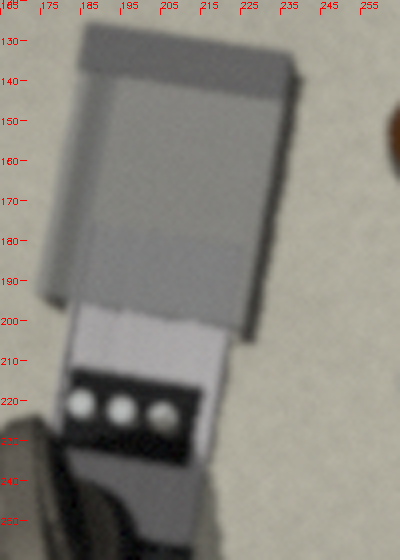

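The tray is out and the vials are standing. The finger stopped at −89 mm, which matches 100 mm of travel less the 11 mm half pad width. One slow pull to confirm the stop, then withdraw.

Run:
```python
from h import *
from workcell import arm
np.set_printoptions(suppress=True,precision=1)
o=ori(YF,1);u=ax(YF)
h=arm.line_to(LF-u*112+[0,0,203],o,speed=20,max_force=12)
s=arm.read_state();p=s["tcp_pos"];print(h,s["time"],(p-LF)@u,s["wrist_force"])
arm.line_to(p+u*12,o,speed=40)
arm.line_to(p+u*12+[0,0,150],o,speed=120)
arm.move_ptp(LF-u*190+np.array([0,0,380]),o)
arm.dwell(0.3)
d={n:arm.capture(n) for n in("scene","top")}
crop(d["scene"],150,160,260,140,3,"pics/s5.png");crop(d["top"],165,120,205,140,3,"pics/t5.png")
for n in d: cv2.imwrite(f"pics/{n}5.png",cv2.cvtColor(d[n]["img"],cv2.COLOR_RGB2BGR))
import pickle;pickle.dump(d,open("caps5.pkl","wb"))
print(arm.read_state()["time"],arm.read_state()["tcp_pos"])
```

```text
True 14.525 -90.42390621232093 [ 1.7 -0.6 -0.1]
17.3083 [418.1 215.9 379.7]
```

View pics/s5.png

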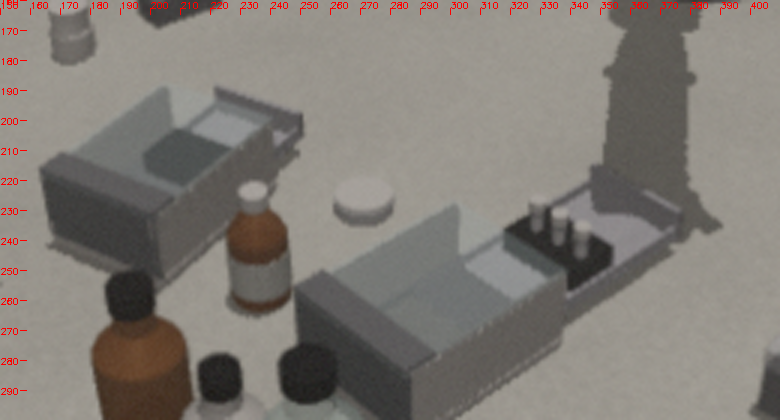

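View pics/t5.png

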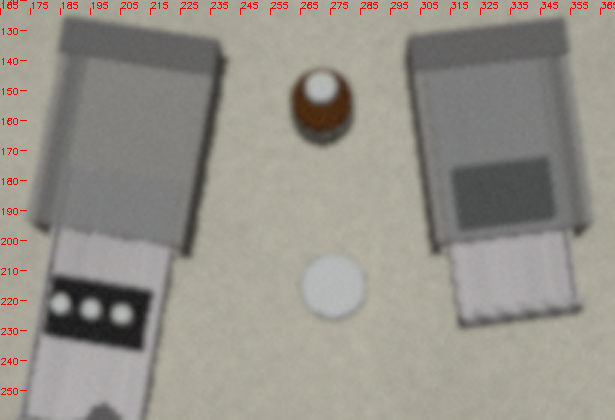

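View pics/top5.png

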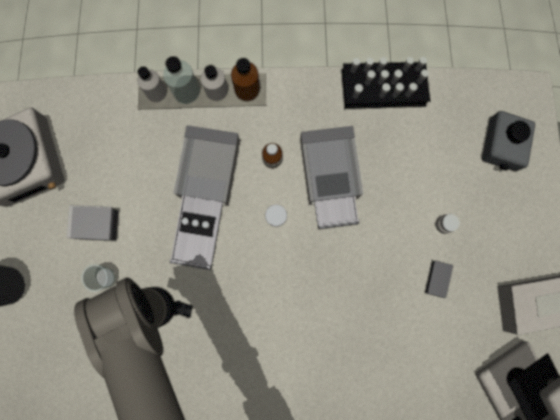

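Run:
```python
from h import *
import pickle
from workcell import arm
np.set_printoptions(suppress=True,precision=1)
c=pickle.load(open("caps5.pkl","rb"))["top"]
a=at_z(c,[(185,221),(195.2,222.8),(205.5,224.5)],70).mean(0);b=at_z(c,[(193,180.6),(203,182.2),(213,184)],70).mean(0)
r=at_z(c,[(165+54/3,120+275/3),(165+152/3,120+292/3),(165+43/3,120+334/3),(165+141/3,120+350/3)],44).mean(0)
print((b-a)@ax(YF),r,np.linalg.norm(r[:2]-[695.8,162.5]))
print(arm.read_state()["wrist_force"])
arm.job_done()
```

```text
99.15008968343636 [598.6 180.3  44. ] 98.85766869737276
[-0.  -0.4 -0.7]
the job is handed in; nothing more can be done
```

I pushed the empty tray home, drew the loaded tray out to its stop, and handed the job in. The robot clock read about 17.3 s at the last check. `job_done` reported no verdict.

- **Empty tray:** I pushed it with closed fingertips on the front of its lip, in two pushes stopped at 10 N and then 15 N. In the images its lip and rack sit within about 2 mm of where the shut unit's stood.
- **Loaded tray:** I lowered the closed fingertips behind its lip and pulled until it stopped hard twice. The second pull moved only 1.3 mm further. The images give 99.2 mm of travel from the vial caps and 98.9 mm from the rack.
- **Vials and bystanders:** All three vials stand upright in the rack. The bystanders show no visible shift in the top view, judged by eye.
- **Finish:** The fingers backed off the lip and the arm withdrew up and away. The last wrist force was under 1 N, so the robot is touching nothing.

No check failed. The only disagreement was in how far the empty tray travelled: 58 mm from its rack in the images, about 63 mm from where the fingers stopped. I put this down to where I assumed finger contact began and to camera calibration.

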